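Bring the target pin into the side camera's view with the sprung mirror

TASK

Take the pin with the dark band out of the rack and stand it upright in the bore of the aluminium stage block, fully home, and let go of it. Then take the mirror's lever post and turn the sprung mirror until the side camera sees the pin's band reflected in the middle of the mirror, and finish while still holding the mirror at that angle: it springs back if let go. Leave the other pins and the things lying about where they are.

Things in the scene. Friction and masses are not known exactly. Their poses are not given: they have to be found in the camera images.
- pin: the target pin: plain steel, 16 mm diameter, 90 mm long, chamfered foot, about 0.12 kg, the only pin with a dark band round it. Origin at the centre of its foot, z up along the pin. It starts standing in one of the three bores of the rack (which one varies), its foot 6 mm above the table
- band (a point): the marker: the centre of the dark 8 mm wide band round the target pin, 60 mm above its foot; with the pin home in the stage it is 70 mm above the table, the height of the line of sight
- rack: grey plastic rack, 150 x 50 x 20 mm, fixed, origin under its centre; three blind bores of 18 mm diameter, 14 mm deep, in a row along its x axis at -45, 0 and +45 mm, each with a pin
- stage: aluminium stage block, 54 x 54 x 30 mm, fixed on the table, origin under its centre, z up
- stage_hole0 (a point): centre of the mouth of the stage's only bore, in the middle of its top, 30 mm above the table; the bore is blind, 17.5 mm in diameter and 20 mm deep, so a pin fully home has its foot 10 mm above the table
- station: side-view station, fixed: dark steel base with a small white side camera (black lens tube) and the mirror. Origin on the table on the mirror's turning axis. The camera stands on the station's -y side (145 to 250 mm from the axis, up to 91 mm high) and looks level along +y at the middle of the mirror, 70 mm above the table
- lens (a point): centre of the side camera's front lens, 144 mm from the mirror axis, 70 mm above the table; it looks straight at the middle of the mirror. It sees a thing in the middle of the mirror when the mirror's normal (x) halves the angle between the directions from the mirror's axis to the lens and to that thing
- mirror: upright square mirror, 48 mm, in a black 54 mm frame 43 to 97 mm above the table. Origin on the table on its vertical turning axis, which lies in the mirror's face; x is the normal out of the reflecting face, z up. A lever arm (10 mm wide, its top 46 mm above the table) runs 100 mm backwards (-x) and carries an upright post. Starts sprung against a stop
- post (a point): the lever's upright steel post: round, 14 mm diameter, 46 to 94 mm above the table, on the mirror's -x axis 100 mm from the turning axis; the point is 76 mm above the table. From the stop the lever turns only anticlockwise seen from above, up to 1.3 rad, against a spring (1.2 to 3.2 N at the post) that brings it back when let go; 0.25 to 1.1 rad is needed
- pointer: slim steel pointer, 65 mm long, 35 mm above the table under the mirror, geared two to one to the mirror so that it always points along the camera's line of sight after reflection. Origin on the table on the mirror's axis, x along the pointer, z up. The band is in the middle of the view when, seen from above, it lies on this x direction
- short_pin: plain steel pin, 16 mm diameter, 64 mm long, no band, in the rack; leave it. Origin at its foot
- tall_pin: plain steel pin, 16 mm diameter, 106 mm long, no band, in the rack; leave it. Origin at its foot
- loupe: black eye loupe, 34 mm diameter, 26 mm high, loose bystander, origin under its centre
- dish: small white dish, 60 mm diameter, 16 mm high, loose bystander, origin under its centre
- weight: small steel calibration weight with a knob on top, 30 mm diameter, 30 mm high, loose bystander, origin under its centre
- driver: small grey screwdriver, 130 mm long, lying loose, bystander
- oiler: small glass jar, 32 mm diameter, 65 mm high, loose bystander, origin under its centre
- slip_box: small closed wooden box, 70 x 45 x 22 mm, loose bystander, origin under its centre

How it is judged:
On the way, in this order (a step that is already met when the one before it is completed fails the run):
1. the banded pin stands fully home and upright in the stage's bore, let go (horizontal distance between pin and stage_hole0 below 0.004 m and height (world z) of pin below 0.015 m and angle between pin's own z axis and vertical below 0.06 rad and contact force between the fingers and pin below 0.05 N), for 0.2 s.
2. the mirror, held by the fingers, shows the band to the camera (all of step 1 and y of band in the frame of pointer between -0.01 and 0.01 m and x of band in the frame of pointer above 0.05 m and contact force between the fingers and mirror above 0.5 N), for 0.3 s.
At the end, for the whole second after the job is handed in: Banded pin in the bore: foot within 4 mm of its axis, within 5 mm of its floor, tilt under 0.06 rad, not touched by the fingers. The reflected line of sight passes the band within 10 mm sideways. The fingers hold the mirror or its lever with over 0.5 N, and it is still (under 0.08 rad/s) (all of step 2 and angular speed of mirror below 0.08 rad/s); the arm keeps its last pose, push and grip.
It fails at once if another pin is moved by more than 30 mm (distance of any of short_pin, tall_pin from where it was at the start of the episode above 0.03 m).
It fails at once if a thing lying about is moved by more than 30 mm (distance of any of loupe, dish, weight, driver, oiler, slip_box from where it was at the start of the episode above 0.03 m).
It also fails if it takes over 59 s, if anything falls off the work surface, if the arm or the gripper's body presses on something with over 40 N, if the wrist force passes 120 N, or if a joint passes its speed limit or range.

ROBOT

A 6-joint arm with a two-finger parallel gripper is mounted at the origin on the work surface. World frame = base frame: x ahead of the robot, y to its left, z up, the work surface at z = 0. Lengths are in m, angles in rad, forces in N, time in s.
With the tool pointing down it reaches from about 0.375 to 0.9 m from the base axis. Payload 3.1 kg.
Tool frame: the origin (TCP) lies midway between the tips of the shut fingers; the grasp point (between the pads) lies manip.hold_point_z behind it (manip.hold_point_z is the distance from the TCP to the grasp point, in m); z points along the fingers, y is the direction in which the jaws open and shut (so a half turn about z gives the same grasp; the last joint's range is limited). The gripper opens to 85 mm and grips with 20 to 120 N. Pads are 22 mm wide; open, the fingers measure 114 mm over their backs; the gripper's body (76 mm by 85 mm) begins 54 mm behind the grasp point. The pads swing forward as they close: fully open they stand 13 mm farther back than shut.
Start: joints at [-1.343, 0.527, 1.433, -0, 1.181, -0.178], TCP at [0.247, -0.574, 0.231] pointing down, gripper open.
Joint ranges: [-3.08, 3.08], [-0.75, 2.2], [0.22, 2.44], [-1.43, 4.57], [0, 2.65], [-2.85, 2.85]. Speed limits (rad/s): [2.79, 2.79, 3.14, 3.14, 3.14, 3.14].

INTERFACE

Orientations are given as a unit quaternion [x, y, z, w].
In Python, from station import manip, snapshot, workorder, models gives the robot as it stands.
- The arm moves only by the tool jog_arm, never from a script. Its argument "commands" is a list of rows, each a list of 5 numbers: the opening in per cent of the stroke, from 0 (shut) to 100 (fully open), then the shift along the world's x, y, z in cm, then the turn about the world's z in rad. A call has 1 to 8 rows; each row shifts and turns the pose as measured when the row begins; what a row does not reach is not made up. A row lasts 1/12 s, in which the tool goes at most 41.7 mm and 7.16 degrees, less where a joint would pass 70% of its speed; a pose out of reach is approached as far as the arm can. A call with a gripper value outside its range is refused whole. The fingers move at their own pace and stop on an object; "squeeze" is the grip in N (left out, the last holds). Time passes only in rows, so rows that do not move let the fingers close. It gives the time, the measured TCP pose, the force and the opening at its end, in the units of the state.
- manip.sense(): the state, without advancing time (a new reading comes with each control period).
- snapshot(name): name is "side" or "top" or "wrist"; returns a dict with "image" (400x640x3 uint8, red, green, blue), "intrinsics" (3x3 intrinsics, pixels), "D" ([k1, k2, p1, p2, k3] as OpenCV has them; the pictures are not rectified), "extrinsics" (4x4, takes a point from camera to world coordinates); the wrist camera has in their place "hand_eye" (4x4, takes a point from camera to tool coordinates, whose origin is the TCP and whose axes are the flange's). Camera axes: x right, y down, z forward; pixel columns grow to the right and rows downward; lengths in m; the calibration is good to about 2 mm. A picture is of the moment at which its call begins: read the wrist's pose just before it. There is no depth.
- workorder.sign_off(): hands the job in, once; it reports no verdict.
Trained networks look in a picture, given as the dict that the camera call returned (one of the last four; its "shot" number tells which), for a name from the list of things; names that differ only in an ending like _2 or _b are one class to them, and where a whole thing is asked for, a point or a joint stands for the part that bears it (a point fixed in the world has none). Each returns a list of dicts, best first, with "score" (0 to 1); they miss things now and then, are a little off and sometimes report something else, mostly with a low value. They report only what shows in the picture. A call takes as long as a camera call.
- models.find_in(picture, name): "centre" ([x, y, z] in m, in world coordinates, good to about 4 mm: the middle of the surface that is visible of it).
- models.pinpoint(picture, name): "centre" ([x, y, z] in m, in world coordinates, good to about 4 mm: a listed point, or the origin of a listed thing).
The state is a dict: "t": time; "q": joint angles; "qd": joint speeds; "tau": joint torques, N m; "tcp_pos": TCP position; "tool_rot": TCP orientation; "force": force on the tool from outside, world axes, zero at the start; "ft_torque": the same for the moment, N m; "finger_gap": opening from 0.0 (shut) to 1.0 (fully open).
Only numpy, scipy, OpenCV 4.12 (cv2) and the standard library are available. Lean on these libraries where they do the work, as an engineer would, in place of code of your own. Each camera call takes 0.05 s, during which the arm holds its last target. There are 200 camera calls.

## Working session

There is one attempt and no reset: what is moved stays moved. The work goes in short steps, Python scripts to look and compute and a tool call to move; the robot and the scene stay as the last step left them, time stands still between calls to the robot, and variables do not carry over. Pictures are saved under pics/ and viewed, about 8 in all and at most 12, crops included, and the job is handed in when it is done.

Besides the shell and the picture viewer there is one more tool, called as name([rows], argument=value, ...), one row to a line, values as JSON. jog_arm: Moves the arm, as the interface text tells. Its arguments: {"type":"object","properties":{"commands":{"type":"array","items":{"type":"array","items":{"type":"number"}}},"squeeze":{"type":"number"}},"required":["commands"]}

```bash
mkdir -p pics
cat > h.py <<'E'
import numpy as np, cv2
from station import manip, snapshot, workorder, models
from scipy.spatial.transform import Rotation as R
def ext(s):
    if "extrinsics" in s: return np.array(s["extrinsics"])
    st=s["st"]; T=np.eye(4); q=np.array(st["tool_rot"]); T[:3,:3]=R.from_quat(q).as_matrix() if q.size==4 else q
    T[:3,3]=st["tcp_pos"]; return T@np.array(s["hand_eye"])
def snap(n):
    st=manip.sense(); s=snapshot(n)
    return s,st
def ray(s,E,px):
    u=cv2.undistortPoints(np.array([[px]],float),np.array(s["intrinsics"]),np.array(s["D"]))[0,0]
    d=E[:3,:3]@np.array([u[0],u[1],1]); return E[:3,3],d/np.linalg.norm(d)
def proj(s,E,P):
    T=np.linalg.inv(E); p,_=cv2.projectPoints(np.array([P],float),cv2.Rodrigues(T[:3,:3])[0],T[:3,3],np.array(s["intrinsics"]),np.array(s["D"])); return p[0,0]
def meet(r):
    A=sum(np.eye(3)-np.outer(d,d) for _,d in r); b=sum((np.eye(3)-np.outer(d,d))@o for o,d in r); return np.linalg.solve(A,b)
def atz(r,z): o,d=r; return o+d*(z-o[2])/d[2]
def save(s,n,crop=None,f=1):
    im=s["image"][:,:,::-1]
    if crop: im=im[crop[1]:crop[3],crop[0]:crop[2]]
    cv2.imwrite("pics/"+n,cv2.resize(im,None,fx=f,fy=f,interpolation=cv2.INTER_CUBIC))
E
python3 - <<'E'
from h import *
print(manip.sense(), manip.hold_point_z)
for n in ("top","side"):
    s,st=snap(n); save(s,n+"0.png"); E=ext(s); print(n,E.round(3).tolist())
    for k in ("pin","band","rack","stage_hole0","station","lens","mirror","post","pointer","short_pin","tall_pin","loupe","dish","weight","driver","oiler","slip_box"):
        f=models.pinpoint(s,k)[:2]; print(k,[(np.round(a["centre"],3).tolist(),round(a["score"],2),proj(s,E,a["centre"]).round().tolist()) for a in f])
E
```

```text
{'t': 0.0, 'q': array([-1.34250805e+00,  5.28479910e-01,  1.43388836e+00,  7.38523187e-06,
        1.18138919e+00, -1.78510492e-01]), 'qd': array([-0.00157048, -0.00240838, -0.00094506,  0.0022994 ,  0.00186419,
        0.00137124]), 'tau': array([ 5.53967184e-04, -4.42350590e+01, -1.78022951e+01, -3.35221857e-04,
        8.23010691e-03, -6.04834284e-06]), 'tcp_pos': array([ 0.24715526, -0.57328675,  0.2303296 ]), 'tool_rot': array([ 9.79385273e-01,  2.01998305e-01, -2.35235021e-05, -1.08215515e-03]), 'force': array([-0.09338606, -0.32697768, -0.48748816]), 'ft_torque': array([-0.01788046, -0.03342688,  0.00984196]), 'finger_gap': 1.0027917455682172} 0.0187
top [[-0.017, -0.986, 0.163, 0.423], [-1.0, 0.02, 0.018, -0.08], [-0.021, -0.163, -0.986, 0.977], [0.0, 0.0, 0.0, 1.0]]
pin [([0.558, 0.278, 0.006], 0.64, [185.0, 216.0])]
band [([0.554, 0.279, 0.067], 0.66, [176.0, 214.0]), ([0.434, -0.276, -0.001], 0.44, [411.0, 262.0])]
rack [([0.512, 0.268, -0.0], 0.93, [190.0, 234.0]), ([0.508, 0.267, 0.005], 0.16, [189.0, 236.0])]
stage_hole0 [([0.675, 0.027, 0.028], 0.62, [285.0, 166.0]), (
[... 1841 characters left out ...]
)]
pointer []
short_pin [([0.509, 0.264, 0.005], 0.55, [270.0, 314.0])]
tall_pin [([0.468, 0.261, 0.003], 0.73, [285.0, 322.0]), ([0.723, -0.24, -0.002], 0.29, [315.0, 160.0])]
loupe [([0.725, -0.237, -0.001], 0.45, [314.0, 160.0]), ([0.635, 0.284, -0.002], 0.44, [222.0, 294.0])]
dish [([0.436, -0.274, -0.0], 0.5, [401.0, 187.0]), ([0.394, 0.138, 0.001], 0.36, [343.0, 297.0])]
weight [([0.392, 0.138, 0.003], 0.54, [344.0, 297.0]), ([0.547, -0.052, -0.002], 0.45, [330.0, 219.0])]
driver [([0.633, 0.282, -0.002], 0.62, [223.0, 294.0]), ([0.614, -0.467, 0.001], 0.47, [377.0, 136.0])]
oiler [([0.725, -0.236, -0.001], 0.6, [314.0, 160.0])]
slip_box [([0.782, 0.158, -0.002], 0.65, [215.0, 232.0])]
```

Run:
```python
import cv2
a=cv2.imread("pics/top0.png")[110:310,150:450];b=cv2.imread("pics/side0.png")[110:360,180:480]
cv2.imwrite("pics/a.png",cv2.resize(a,None,fx=2.6,fy=2.6));cv2.imwrite("pics/b.png",cv2.resize(b,None,fx=2.4,fy=2.4))
```

```text
(no output)
```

View pics/a.png

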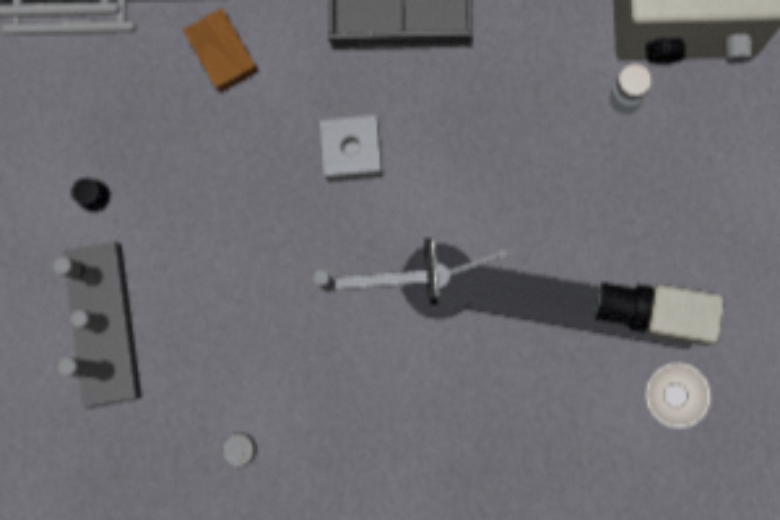

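View pics/b.png

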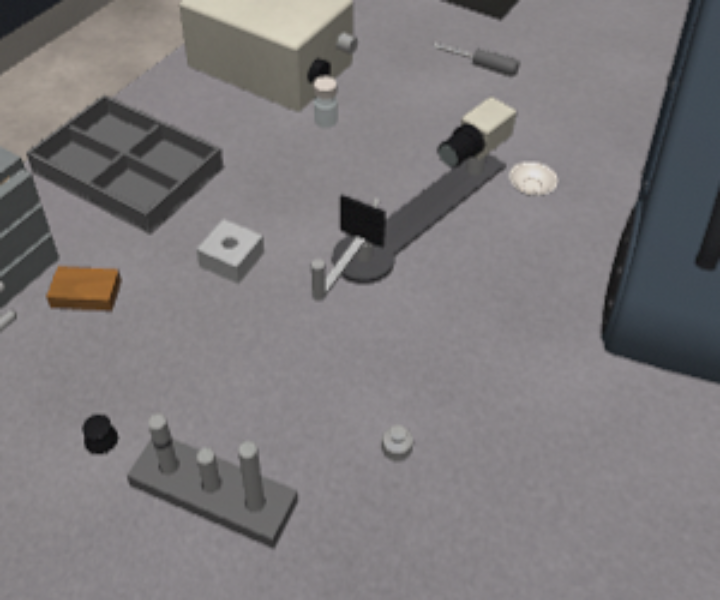

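The top view shows the rack at left, with the pins nearly on the line from (0.47,0.26) to (0.56,0.28). The stage is at about pixel (285,166), and the mirror lever points to the left with its post at (274,218). The side view shows the banded pin at the end nearest the loupe, around (0.558,0.276). Moving over the stage and rack to look from close up.

jog_arm([
  [60,2.3,3.3,0,-0.1],
  [60,2.3,3.3,0,-0.1],
  [60,2.3,3.3,0,-0.05],
  [60,2.3,3.3,0,0],
  [60,2.3,3.3,0,0],
  [60,2.3,3.3,0,0],
  [60,2.3,3.3,0,0],
  [60,2.3,3.3,0,0],
], squeeze=40)

```text
t: 2.47
tcp_pos: [0.4313, -0.3102, 0.2319]
tool_rot: [0.998, 0.064, -0.0, 0.005]
force: [0.3, -1.3, 0.0]
finger_gap: 0.599
```

jog_arm([
  [60,2.3,3.3,0,0],
  [60,2.3,3.3,0,0],
  [60,2.3,3.3,0,0],
  [60,2.3,3.3,0,0],
  [60,2.3,3.3,0,0],
  [60,2.3,3.3,0,0],
  [60,2.3,3.3,0,0],
  [60,0,0,0,0],
])

```text
t: 3.13
tcp_pos: [0.6004, -0.0635, 0.2341]
tool_rot: [0.998, 0.067, 0.004, 0.006]
force: [1.0, -1.2, -0.2]
finger_gap: 0.604
```

Run:
```python
from h import *
s,st=snap("wrist"); s["st"]=st; E=ext(s); save(s,"w1.png")
print(st["t"],st["tcp_pos"],st["tool_rot"],np.round(s["hand_eye"],3).tolist(),E.round(3).tolist())
for k in ("stage_hole0","post","mirror","lens"):
    print(k,[(np.round(a["centre"],4).tolist(),round(a["score"],2),proj(s,E,a["centre"]).round().tolist()) for a in models.pinpoint(s,k)[:2]])
```

```text
3.1333 [ 0.60036052 -0.06350537  0.23407405] [0.99776223 0.06652341 0.00373522 0.00558652] [[0.001, -0.966, -0.258, 0.066], [1.0, 0.001, 0.001, -0.0], [-0.0, -0.258, 0.966, -0.143], [0.0, 0.0, 0.0, 1.0]] [[0.134, -0.96, -0.248, 0.664], [-0.991, -0.127, -0.045, -0.053], [0.012, 0.251, -0.968, 0.377], [0.0, 0.0, 0.0, 1.0]]
stage_hole0 [([0.6739, 0.0303, 0.0305], 0.72, [234.0, 89.0])]
post [([0.5379, 0.048, 0.0732], 0.88, [195.0, 231.0])]
mirror [([0.5436, -0.0563, -0.0025], 0.78, [306.0, 215.0])]
lens [([0.5183, -0.1962, 0.0687], 0.92, [437.0, 277.0])]
```

jog_arm([
  [60,-0.5,4,0,0.03],
  [60,-0.5,4,0,0],
  [60,-0.5,4,0,0],
  [60,-0.5,4,0,0],
  [60,-0.5,4,0,0],
  [60,-0.5,4,0,0],
  [60,-0.5,4,0,0],
  [60,-0.5,4,0,0],
])

```text
t: 4.05
tcp_pos: [0.5543, 0.234, 0.2346]
tool_rot: [0.998, 0.057, 0.002, 0.01]
force: [0.6, 0.8, -0.4]
finger_gap: 0.598
```

jog_arm([
  [60,0,1,0,0],
  [60,0,0,0,0],
])

```text
t: 4.22
tcp_pos: [0.5528, 0.2481, 0.235]
tool_rot: [0.998, 0.059, 0.002, 0.009]
force: [-0.8, -0.6, 0.4]
finger_gap: 0.602
```

Run:
```python
from h import *
s,st=snap("wrist"); s["st"]=st; E=ext(s); save(s,"w2.png")
print(st["t"],st["tcp_pos"],st["tool_rot"])
for k in ("pin","band","rack","tall_pin","short_pin"):
    print(k,[(np.round(a["centre"],4).tolist(),round(a["score"],2),proj(s,E,a["centre"]).round().tolist()) for a in models.pinpoint(s,k)[:2]])
import cv2
a=cv2.imread("pics/w1.png")[:300,100:500]; b=s["image"][:,:,::-1]
cv2.imwrite("pics/w12.png",np.hstack([cv2.resize(a,(400,300)),cv2.resize(b,(400,250))[:, :] if 0 else cv2.resize(b,(480,300))])[:, :880][:, :800])
```

```text
4.2167 [0.55276044 0.24809571 0.23496035] [0.99822737 0.05882808 0.00182285 0.00883518]
pin [([0.5574, 0.2722, 0.0024], 0.89, [296.0, 163.0]), ([0.6349, 0.2826, -0.0014], 0.23, [294.0, 90.0])]
band [([0.5571, 0.2739, 0.0623], 0.86, [291.0, 172.0]), ([0.6748, 0.0299, 0.0285], 0.6, [548.0, 79.0])]
rack [([0.5118, 0.263, -0.0009], 0.82, [300.0, 201.0]), ([0.6363, 0.2836, -0.002], 0.19, [293.0, 89.0])]
tall_pin [([0.4634, 0.259, 0.0064], 0.57, [299.0, 242.0])]
short_pin [([0.5113, 0.2668, 0.0055], 0.61, [297.0, 203.0])]
```

View pics/w2.png

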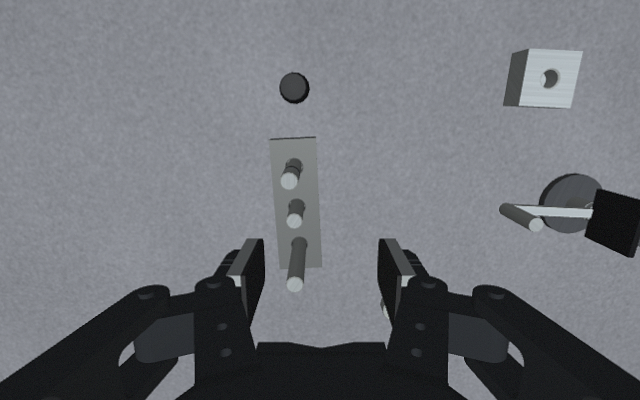

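View pics/w1.png

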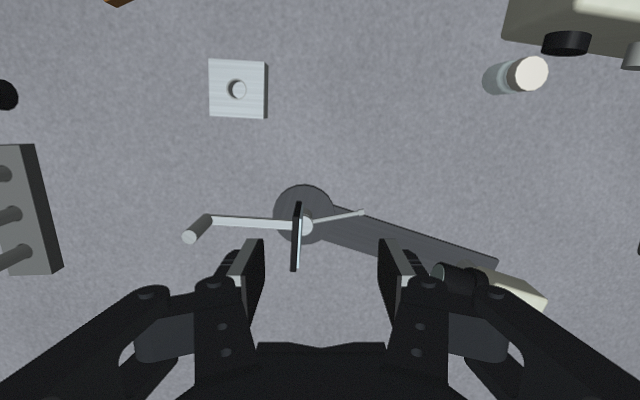

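w2 shows the pin top at about (289,181) and the stage bore at (549,78). w1 shows the bore at (237,89), the post top at (190,237), and the mirror edge-on. Triangulating these.

```bash
cat > tri.py <<'E'
from h import *
top,_=snap("top"); side,_=snap("side"); w,st=snap("wrist"); w["st"]=st
T,S,W2=ext(top),ext(side),ext(w)
w1=dict(w); w1["st"]=dict(tcp_pos=[0.60036,-0.06351,0.23407],tool_rot=[0.99776223,0.06652341,0.00373522,0.00558652]); W1=ext(w1)
def go(n,l):
    r=[ray(c,E,p) for c,E,p in l]; P=meet(r); print(n,P.round(4),[(proj(c,E,P)-p).round(1).tolist() for c,E,p in l]); return P
go("pintop",[(w,W2,(289,181)),(side,S,(246,286)),(top,T,(174.6,212))])
go("hole",[(w1,W1,(237,88)),(w,W2,(549,78)),(side,S,(275.8,211)),(top,T,(284.6,166.5))])
go("posttop",[(w1,W1,(190,237)),(w,W2,(537,225)),(side,S,(318/2.4+180,262/2.4+110))])
print(atz(ray(w,W2,(289,181)),.096),st["tcp_pos"],st["tool_rot"],st["t"])
E
python3 tri.py
```

```text
pintop [0.5549 0.2719 0.0897] [[-0.6, 0.2], [-0.2, -0.1], [0.3, 0.1]]
hole [0.6743 0.0274 0.0283] [[0.5, 1.6], [-1.9, 1.1], [-0.3, -0.3], [0.1, -0.7]]
posttop [0.5402 0.0448 0.0942] [[0.6, 0.4], [-1.3, 0.1], [-0.2, -0.3]]
[0.55647972 0.27106701 0.096     ] [0.55340456 0.24575309 0.23486194] [0.9983355  0.05694925 0.00156598 0.0089756 ] 4.6167
```

jog_arm([
  [60,0.3,2.7,0,0.05],
  [60,0,0,-3,0],
  [60,0,0,-3.5,0],
  [60,0,0,-2.5,0],
  [60,0,0,0,0],
  [60,0,0,0,0],
])

```text
t: 5.17
tcp_pos: [0.5606, 0.2713, 0.1455]
tool_rot: [0.997, 0.08, 0.006, 0.008]
force: [1.0, 0.6, 0.4]
finger_gap: 0.598
```

Run:
```python
from h import *
s,st=snap("wrist"); s["st"]=st; E=ext(s); save(s,"w3.png")
print(st["t"],st["tcp_pos"],st["tool_rot"])
for k in ("pin","band"):
    print(k,[(np.round(a["centre"],4).tolist(),round(a["score"],2),proj(s,E,a["centre"]).round().tolist()) for a in models.pinpoint(s,k)[:1]])
print(proj(s,E,[.5565,.2725,.096]))
```

```text
5.1667 [0.56058617 0.27128198 0.14552415] [0.99670294 0.0804698  0.0063618  0.00820866]
pin [([0.5593, 0.2738, 0.002], 0.9, [315.0, 189.0])]
band [([0.5599, 0.2745, 0.0617], 0.74, [314.0, 207.0])]
[316.37271528 227.75494523]
```

View pics/w3.png

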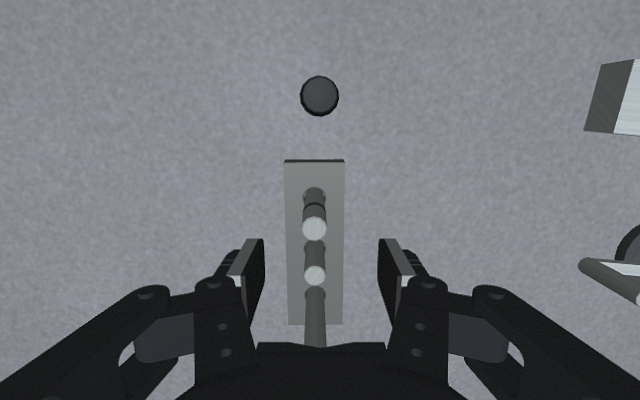

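The pin top is at (314,229), matching the prediction, and the jaws straddle the rack squarely. Descending and gripping.

jog_arm([
  [50,-0.35,0.2,-2,0],
  [50,0,0,-3,0],
  [50,0,0,-2.5,0],
  [50,0,0,-0.5,0],
  [50,0,0,0,0],
])

```text
t: 5.73
tcp_pos: [0.5668, 0.2758, 0.0769]
tool_rot: [0.997, 0.08, 0.02, 0.005]
force: [0.3, -0.0, -0.0]
finger_gap: 0.496
```

jog_arm([
  [0,0,0,0,0],
  [0,0,0,0,0],
  [0,0,0,0,0],
  [0,0,0,0,0],
  [0,0,0,0,0],
  [0,0,0,0,0],
])

```text
t: 6.23
tcp_pos: [0.5709, 0.2769, 0.0848]
tool_rot: [0.996, 0.08, 0.026, 0.004]
force: [-0.6, 0.1, -1.1]
finger_gap: 0.138
```

Run:
```python
from h import *
s,st=snap("wrist"); s["st"]=st; E=ext(s); save(s,"w4.png")
print(st["t"],st["tcp_pos"],st["tool_rot"],st["q"],st["qd"],st["tau"],st["finger_gap"],st["force"])
for i in range(3):
    snapshot("top"); st=manip.sense(); print(st["t"],st["tcp_pos"],st["finger_gap"],st["q"])
print(proj(s,E,[.5565,.2725,.096]))
```

```text
6.2333 [0.5709086  0.27691036 0.08483626] [0.99645632 0.07996664 0.02572087 0.00431056] [ 0.28472734  0.71097247  1.55542683 -0.02567685  0.82673006  1.71229809] [ 0.00107325 -0.01012267 -0.00219875  0.0005549   0.00648278 -0.00026108] [-2.23041920e-02 -4.79598749e+01 -1.34739465e+01 -4.38026560e-02
 -3.13644754e-01  1.88003512e-03] 0.1378864243889952 [-0.57580652  0.08568351 -1.10859392]
6.3333 [0.57084612 0.27689206 0.08461069] 0.13365862995878872 [ 0.28471614  0.71130383  1.55551181 -0.02564885  0.8265594   1.71224382]
6.3833 [0.57074351 0.27686059 0.0843965 ] 0.1341637838119114 [ 0.28470817  0.7115991   1.55563927 -0.02563463  0.82646207  1.71232058]
6.4333 [0.57072379 0.27682896 0.0842604 ] 0.1350967621587499 [ 0.28466851  0.71180798  1.55566681 -0.02563666  0.82637718  1.71227059]
[325.92883159 297.11649949]
```

View pics/w4.png

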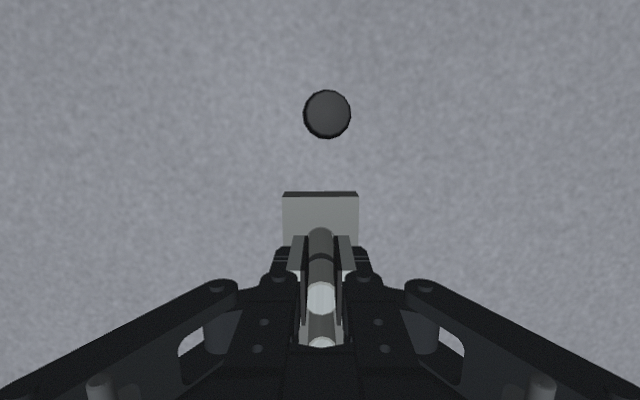

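Pads have caught only the pin's edge: the tool drifted about +14 mm in x and tilted. I'm opening, rising and checking how the tilt behaves.

jog_arm([
  [50,0,0,0,0],
  [50,0,0,0,0],
  [50,0,0,0,0],
])

```text
t: 6.68
tcp_pos: [0.5713, 0.277, 0.0844]
tool_rot: [0.996, 0.08, 0.026, 0.004]
force: [0.0, 0.5, 0.7]
finger_gap: 0.5
```

jog_arm([
  [50,0,0,2,0],
  [50,0,0,2,0],
])

```text
t: 6.85
tcp_pos: [0.5683, 0.276, 0.1207]
tool_rot: [0.997, 0.08, 0.021, 0.005]
force: [0.6, 0.6, 0.0]
finger_gap: 0.503
```

jog_arm([
  [50,-0.8,-0.2,1,0],
  [50,-0.8,-0.2,1,0],
  [50,0,0,0,0],
])

```text
t: 7.1
tcp_pos: [0.5532, 0.2724, 0.1451]
tool_rot: [0.996, 0.08, 0.024, 0.004]
force: [0.2, -0.2, -0.0]
finger_gap: 0.502
```

```bash
cat > lk.py <<'E'
from h import *
import sys
s,st=snap("wrist"); s["st"]=st; E=ext(s)
q=R.from_quat(st["tool_rot"]).as_matrix()
print(st["t"],"tcp",st["tcp_pos"].round(4),"zdir",q[:,2].round(4),"yaw",round(np.arctan2(q[1,0],q[0,0]),3),"gap",st["finger_gap"].round(3),"F",st["force"].round(1))
if len(sys.argv)>1: save(s,sys.argv[1])
for k in sys.argv[2:]:
    print(k,[(np.round(a["centre"],4).tolist(),round(a["score"],2),proj(s,E,a["centre"]).round().tolist()) for a in models.pinpoint(s,k)[:1]])
E
python3 lk.py w5.png pin band
```

```text
Traceback (most recent call last):
  File "lk.py", line 5, in <module>
    print(st["t"],"tcp",st["tcp_pos"].round(4),"zdir",q[:,2].round(4),"yaw",round(np.arctan2(q[1,0],q[0,0]),3),"gap",st["finger_gap"].round(3),"F",st["force"].round(1))
                                                                                                                     ^^^^^^^^^^^^^^^^^^^^^^
AttributeError: 'float' object has no attribute 'round'
```

```bash
sed -i 's/st\["finger_gap"\].round(3)/round(float(st["finger_gap"]),3)/' lk.py; python3 lk.py w5.png pin band
```

```text
7.15 tcp [0.5534 0.2723 0.1443] zdir [ 0.0491 -0.0052 -0.9988] yaw 0.16 gap 0.503 F [-0.3  0.4 -0.2]
pin [([0.559, 0.2688, 0.0037], 0.87, [324.0, 189.0])]
band [([0.5567, 0.2752, 0.064], 0.65, [316.0, 207.0])]
```

jog_arm([
  [50,-0.1,0,-2,0],
  [50,-0.1,0,-2,0],
  [50,-0.1,0,-2,0],
  [50,0,0,0,0],
])

```text
t: 7.63
tcp_pos: [0.5514, 0.2722, 0.0794]
tool_rot: [0.997, 0.08, 0.024, 0.005]
force: [-0.8, -0.2, -0.4]
finger_gap: 0.501
```

```bash
python3 lk.py w6.png pin
```

```text
7.6333 tcp [0.5514 0.2722 0.0794] zdir [ 0.0484 -0.0055 -0.9988] yaw 0.16 gap 0.501 F [-0.8 -0.2 -0.4]
pin [([0.5607, 0.2738, 0.0014], 0.8, [319.0, 199.0])]
```

jog_arm([
  [50,0.3,0,-1,0],
  [50,0.3,0.0,-0.9,0],
  [50,0,0,0,0],
])

```text
t: 7.98
tcp_pos: [0.563, 0.2738, 0.0646]
tool_rot: [0.996, 0.08, 0.03, 0.003]
force: [-0.5, 0.2, -1.1]
finger_gap: 0.498
```

```bash
python3 lk.py w7.png pin
```

```text
7.9833 tcp [0.563  0.2738 0.0646] zdir [ 0.06   -0.0021 -0.9982] yaw 0.16 gap 0.498 F [-0.5  0.2 -1.1]
pin [([0.5602, 0.2725, 0.0027], 0.66, [321.0, 225.0])]
```

View pics/w7.png

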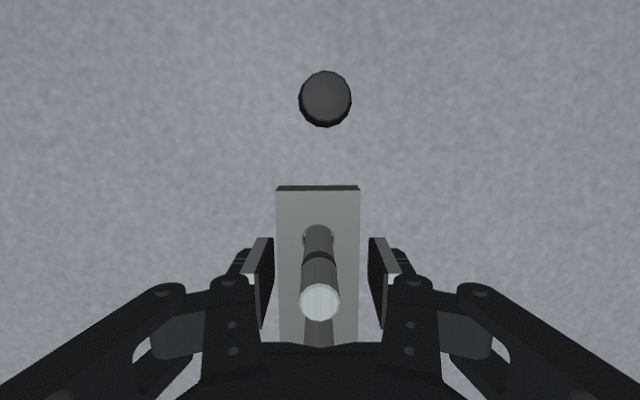

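jog_arm([
  [50,-0.35,-0.05,-0.3,0],
  [50,-0.2,0,-0.1,0],
  [50,0,0,0,0],
  [50,0,0,0,0],
])

```text
t: 8.42
tcp_pos: [0.5575, 0.2736, 0.0627]
tool_rot: [0.996, 0.08, 0.031, 0.003]
force: [0.1, 0.3, -0.3]
finger_gap: 0.499
```

```bash
python3 lk.py w8.png pin
```

```text
8.4167 tcp [0.5575 0.2736 0.0627] zdir [ 0.0627 -0.0012 -0.998 ] yaw 0.16 gap 0.499 F [ 0.1  0.3 -0.3]
pin [([0.5558, 0.2697, -0.0003], 0.95, [325.0, 223.0])]
```

Well placed. Closing the jaws.

jog_arm([
  [0,0,0,0,0],
  [0,0,0,0,0],
  [0,0,0,0,0],
  [0,0,0,0,0],
  [0,0,0,0,0],
], squeeze=45)

```text
t: 8.93
tcp_pos: [0.5579, 0.274, 0.0634]
tool_rot: [0.996, 0.08, 0.032, 0.003]
force: [0.0, -0.3, 0.6]
finger_gap: 0.172
```

```bash
python3 lk.py w9.png pin
```

```text
8.9333 tcp [0.5579 0.274  0.0634] zdir [ 6.38e-02 -5.00e-04 -9.98e-01] yaw 0.16 gap 0.172 F [ 0.  -0.3  0.6]
pin [([0.5585, 0.2729, 0.0026], 0.58, [322.0, 220.0])]
```

jog_arm([
  [0,0,0,1.5,0],
  [0,0,0,2,0],
  [0,0,0,2,0],
  [0,0,0,2,0],
  [0,0,0,2,0],
  [0,0,0,0,0],
])

```text
t: 9.53
tcp_pos: [0.5556, 0.2729, 0.1583]
tool_rot: [0.996, 0.079, 0.028, 0.004]
force: [1.2, 0.6, -1.0]
finger_gap: 0.17
```

jog_arm([
  [0,1.3,-2.7,0,0],
  [0,1.3,-2.7,0,0],
  [0,1.3,-2.7,0,0],
  [0,1.3,-2.7,0,0],
  [0,1.3,-2.7,0,0],
  [0,1.3,-2.7,0,0],
  [0,0,0,0,0],
  [0,0,0,0,0],
])

```text
t: 10.2
tcp_pos: [0.6323, 0.1045, 0.1519]
tool_rot: [0.996, 0.082, 0.025, 0.004]
force: [-1.4, -0.2, -0.6]
finger_gap: 0.173
```

```bash
python3 lk.py w10.png pin stage_hole0
python3 - <<'E'
from h import *
s,_=snap("side"); save(s,"s1.png")
for k in ("pin","band","stage_hole0"): print(k,[(np.round(a["centre"],4).tolist(),round(a["score"],2)) for a in models.pinpoint(s,k)[:1]])
E
```

```text
10.2 tcp [0.6323 0.1045 0.1519] zdir [ 0.051  -0.0029 -0.9987] yaw 0.164 gap 0.173 F [-1.4 -0.2 -0.6]
pin [([0.6321, 0.1007, 0.0881], 0.77, [326.0, 220.0])]
stage_hole0 [([0.6762, 0.0326, 0.0263], 0.83, [415.0, 160.0])]
pin [([0.6276, 0.1051, 0.0924], 0.6)]
band [([0.6343, 0.1043, 0.1521], 0.6)]
stage_hole0 [([0.6689, 0.0259, 0.0292], 0.77)]
```

View pics/w10.png

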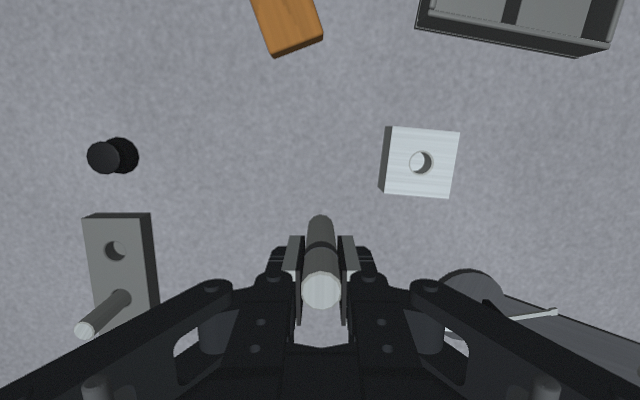

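The pin is held upright, with its top at (321,290), and the stage bore is at about (420,162). Rack bore 1 is empty. Computing the bore position from this view.

Run:
```python
from h import *
s,st=snap("wrist"); s["st"]=st; E=ext(s)
print(st["tcp_pos"].round(4),atz(ray(s,E,(420,161.5)),.030).round(4))
# stage top corners
print([atz(ray(s,E,p),.03).round(4).tolist() for p in ((389,126),(460,132),(450,198),(385,193))])
# pin top/foot in w10
print(atz(ray(s,E,(321,290)),.184).round(4), proj(s,E,st["tcp_pos"]))
```

```text
[0.6322 0.1072 0.1534] [0.6765 0.032  0.03  ]
[[0.6997, 0.0626, 0.03], [0.7047, 0.0058, 0.03], [0.6512, 0.0005, 0.03], [0.6464, 0.0546, 0.03]]
[0.6307 0.1073 0.184 ] [320.9281705  255.59696865]
```

jog_arm([
  [0,1.1,-1.9,0,0],
  [0,1.1,-1.9,0,0],
  [0,1.1,-1.9,0,0],
  [0,0.9,-1.7,-1.5,0],
  [0,0,0,-1.5,0],
  [0,0,0,-1,0],
  [0,0,0,0,0],
])

```text
t: 11.18
tcp_pos: [0.6758, 0.0361, 0.115]
tool_rot: [0.996, 0.089, 0.029, 0.004]
force: [-0.6, 0.2, -0.3]
finger_gap: 0.175
```

Run:
```python
from h import *
for i in range(3): snapshot("top")
s2,_=snap("side")
s,st=snap("wrist"); s["st"]=st
q=R.from_quat(st["tool_rot"]).as_matrix()
print(st["t"],st["tcp_pos"].round(4),q[:,2].round(4),st["force"].round(1))
a=s2["image"][130:260,200:360,::-1]; b=s["image"][100:330,220:440,::-1]
import cv2
cv2.imwrite("pics/c1.png",np.hstack([cv2.resize(a,(492,400),interpolation=2),cv2.resize(b,(383,400),interpolation=2)])[:,:800] if 0 else np.hstack([cv2.resize(a,(440,358),interpolation=2),cv2.resize(b,(342,358),interpolation=2)]))
```

```text
11.3833 [0.6773 0.0366 0.1178] [ 0.0633 -0.0031 -0.998 ] [-0.1  0.5 -0.8]
```

View pics/c1.png

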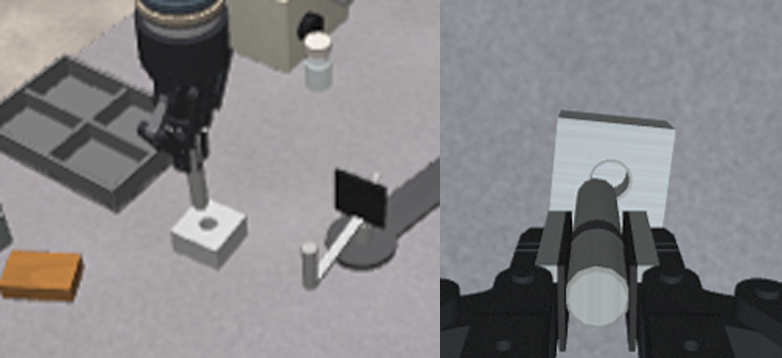

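Run:
```python
from h import *
s,st=snap("wrist"); s["st"]=st; E=ext(s)
print(st["tcp_pos"].round(4),st["force"].round(1),"hole",atz(ray(s,E,(329,214.5)),.030).round(4))
im=s["image"]; g=im[195:240,290:350].astype(int).mean(2)
t=st["tcp_pos"]
for dx in (-.004,-.0015,.001): 
  f=[t[0]+dx,t[1],t[2]-.0574]; print(dx,proj(s,E,f),proj(s,E,[f[0]+.008,f[1],f[2]]))
s2,_=snap("side"); print([ (k,np.round(models.pinpoint(s2,k)[0]["centre"],4)) for k in ("pin","stage_hole0")]); print([ (k,np.round(models.pinpoint(s,k)[0]["centre"],4)) for k in ("pin","stage_hole0") if models.pinpoint(s,k)])
```

```text
[0.6775 0.0366 0.118 ] [ 1.3  0.  -0.4] hole [0.6761 0.029  0.03  ]
-0.004 [318.37832388 228.25836265] [320.6368243  216.20565113]
-0.0015 [319.08057047 224.51077944] [321.34939721 212.40288592]
0.001 [319.78602281 220.74606552] [322.06523792 208.58265781]
[('pin', array([0.6741, 0.0344, 0.0586])), ('stage_hole0', array([0.6711, 0.0263, 0.0291]))]
[('pin', array([0.6784, 0.0362, 0.0588])), ('stage_hole0', array([0.6749, 0.0257, 0.0283]))]
```

jog_arm([
  [0,0,-0.45,-0.7,0],
  [0,0,-0.4,-0.7,0],
  [0,0,0,-0.7,0],
  [0,0,0,0,0],
])

```text
t: 12.17
tcp_pos: [0.6773, 0.0263, 0.0946]
tool_rot: [0.996, 0.089, 0.031, 0.005]
force: [0.1, 0.9, -1.2]
finger_gap: 0.172
```

```bash
cat > c.py <<'E'
from h import *
import sys
for i in range(2): snapshot("top")
s2,_=snap("side"); s,st=snap("wrist"); s["st"]=st; E=ext(s); S=ext(s2)
q=R.from_quat(st["tool_rot"]).as_matrix(); t=st["tcp_pos"]
print(st["t"],t.round(4),q[:,2].round(4),st["force"].round(1))
a=s2["image"][175:235,245:325,::-1]; b=s["image"][170:270,270:380,::-1]
cv2.imwrite("pics/"+sys.argv[1],np.hstack([cv2.resize(a,None,fx=5,fy=5,interpolation=2),cv2.resize(b,(330,300),interpolation=2)]))
for h in (.0275,): print([ (proj(s,E,[.675+dx,.0285,.03]).round(1),proj(s2,S,[.675+dx,.0285,.03]).round(1)) for dx in (0,.002)])
E
python3 c.py c2.png
```

```text
12.3167 [0.6785 0.0265 0.0963] [ 0.0663 -0.0038 -0.9978] [ 0.  -0.  -0.9]
[(array([315.3, 223.4]), array([275. , 210.4])), (array([315.8, 220.5]), array([274.4, 210.1]))]
```

View pics/c2.png

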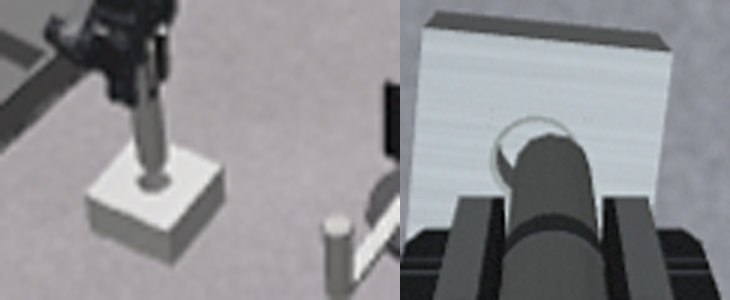

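Run:
```python
from h import *
s,st=snap("wrist"); s["st"]=st; E=ext(s); print(st["tcp_pos"].round(4))
print("hole",atz(ray(s,E,(315,222.5)),.03).round(4),"far",atz(ray(s,E,(315,209)),.03).round(4),"L/R",atz(ray(s,E,(300.7,223)),.03).round(4),atz(ray(s,E,(329.3,223)),.03).round(4))
for z in (.037,.0389): print("foot far",atz(ray(s,E,(321,214.3)),z).round(4),"L/R",atz(ray(s,E,(309,220)),z).round(4),atz(ray(s,E,(334,220)),z).round(4))
s2,_=snap("side"); S=ext(s2)
# side: hole and foot pixel from crop
print("side hole",atz(ray(s2,S,(245+154/5,175+181/5)),.03).round(4),"foot",atz(ray(s2,S,(245+152/5,175+172/5)),.0389).round(4))
```

```text
[0.6788 0.0266 0.0967]
hole [0.6758 0.0289 0.03  ] far [0.6848 0.0305 0.03  ] L/R [0.6738 0.0381 0.03  ] [0.6771 0.0195 0.03  ]
foot far [0.6836 0.0264 0.037 ] L/R [0.6786 0.0332 0.037 ] [0.6814 0.0175 0.037 ]
foot far [0.6841 0.0265 0.0389] L/R [0.6791 0.0333 0.0389] [0.6819 0.0177 0.0389]
side hole [0.6714 0.0297 0.03  ] foot [0.6707 0.0311 0.0389]
```

jog_arm([
  [0,-0.05,0.25,0,0],
  [0,0,0,0,0],
])

```text
t: 12.63
tcp_pos: [0.6788, 0.0295, 0.0978]
tool_rot: [0.995, 0.089, 0.034, 0.005]
force: [-0.5, 0.1, -1.2]
finger_gap: 0.176
```

```bash
python3 c.py c3.png
```

```text
12.7833 [0.679  0.0291 0.0978] [ 0.0692 -0.0043 -0.9976] [-0.1 -0.  -1.5]
[(array([318.9, 224.4]), array([275. , 210.4])), (array([319.4, 221.5]), array([274.4, 210.1]))]
```

jog_arm([
  [0,-0.1,0.07,-0.5,0],
  [0,-0.03,0,-0.5,0],
  [0,-0.03,0,-0.4,0],
  [0,0,0,-0.3,0],
])

```text
t: 13.17
tcp_pos: [0.6771, 0.0297, 0.0802]
tool_rot: [0.995, 0.089, 0.034, 0.005]
force: [-1.0, -0.1, -1.0]
finger_gap: 0.171
```

```bash
python3 c.py c4.png
```

```text
13.3167 [0.6772 0.0297 0.0801] [ 0.0693 -0.0045 -0.9976] [-1.   0.1 -1.3]
[(array([320.7, 229.6]), array([275. , 210.4])), (array([321.3, 226.5]), array([274.4, 210.1]))]
```

View pics/c4.png

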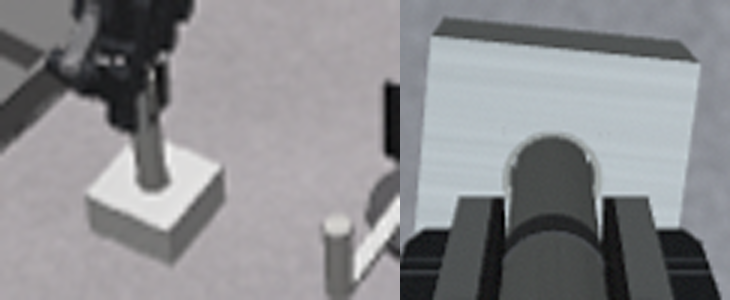

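The foot is in the bore: its z is about 0.023 and the forces are low. Continuing down.

jog_arm([
  [0,0,0,-0.5,0],
  [0,0,0,-0.4,0],
  [0,0,0,-0.3,0],
  [0,0,0,0,0],
])

```text
t: 13.7
tcp_pos: [0.677, 0.0297, 0.0675]
tool_rot: [0.995, 0.089, 0.034, 0.005]
force: [-1.0, 0.1, -0.3]
finger_gap: 0.174
```

```bash
python3 lk.py w11.png
```

```text
13.7 tcp [0.677  0.0297 0.0675] zdir [ 0.0691 -0.0045 -0.9976] yaw 0.179 gap 0.174 F [-1.   0.1 -0.3]
```

jog_arm([
  [50,0,0,0,0],
  [50,0,0,0,0],
  [50,0,0,0,0],
  [50,0,0,0,0],
  [50,0,0,0,0],
])

```text
t: 14.17
tcp_pos: [0.6802, 0.0294, 0.0694]
tool_rot: [0.995, 0.089, 0.038, 0.006]
force: [-0.2, 0.1, 0.4]
finger_gap: 0.496
```

jog_arm([
  [50,0,0,2,0],
  [50,0,0,3,0],
  [50,0,0,3,0],
  [50,0,0,3,0],
  [50,0,0,0,0],
])

```text
t: 14.58
tcp_pos: [0.6784, 0.0296, 0.1815]
tool_rot: [0.995, 0.089, 0.036, 0.005]
force: [0.8, -0.3, 0.4]
finger_gap: 0.5
```

```bash
python3 lk.py w12.png pin band stage_hole0
python3 - <<'E'
from h import *
for n in ("side","top"):
    s,_=snap(n); save(s,n+"2.png"); E=ext(s)
    for k in ("pin","band","stage_hole0","mirror","post","lens"): print(n,k,[(np.round(a["centre"],4).tolist(),round(a["score"],2)) for a in models.pinpoint(s,k)[:1]])
E
```

```text
14.5833 tcp [0.6784 0.0296 0.1815] zdir [ 0.0717 -0.0044 -0.9974] yaw 0.179 gap 0.5 F [ 0.8 -0.3  0.4]
pin [([0.6759, 0.0269, 0.0078], 0.88, [320.0, 194.0])]
band [([0.68, 0.0277, 0.0685], 0.69, [321.0, 203.0])]
stage_hole0 [([0.6737, 0.0287, 0.0281], 0.98, [318.0, 200.0])]
side pin [([0.6763, 0.0309, 0.0087], 0.57)]
side band [([0.6785, 0.0234, 0.0684], 0.42)]
side stage_hole0 [([0.6699, 0.026, 0.0297], 0.57)]
side mirror [([0.5479, -0.0543, 0.0003], 0.75)]
side post [([0.537, 0.048, 0.0759], 0.84)]
side lens [([0.5188, -0.1959, 0.0691], 0.95)]
top pin [([0.6755, 0.0299, 0.013], 0.43)]
top band [([0.6758, 0.0326, 0.0699], 0.58)]
top stage_hole0 [([0.6726, 0.0271, 0.032], 0.64)]
top mirror [([0.5459, -0.0551, 0.0021], 0.52)]
top post [([0.5374, 0.048, 0.0748], 0.79)]
top lens [([0.5189, -0.1905, 0.0663], 0.73)]
```

jog_arm([
  [50,-2.3,0.3,0,0],
  [50,-2.3,0.3,0,0],
  [50,-2.3,0.3,0,0],
  [50,-2.3,0.3,0,0],
  [50,-2.3,0.3,0,0],
  [50,-2.3,0.3,0,0],
  [50,0,0,0,0],
  [50,0,0,0,0],
])

```text
t: 16.15
tcp_pos: [0.5317, 0.0481, 0.1754]
tool_rot: [0.996, 0.089, 0.032, 0.005]
force: [0.5, -0.4, 1.0]
finger_gap: 0.499
```

```bash
python3 lk.py w13.png post mirror lens stage_hole0 pin pointer
```

```text
16.15 tcp [0.5317 0.0481 0.1754] zdir [ 0.0636 -0.0036 -0.998 ] yaw 0.178 gap 0.499 F [ 0.5 -0.4  1. ]
post [([0.541, 0.0471, 0.0768], 0.83, [322.0, 196.0])]
mirror [([0.5467, -0.0564, 0.001], 0.98, [426.0, 193.0])]
lens [([0.6373, 0.2813, 0.0008], 0.74, [79.0, 28.0])]
stage_hole0 [([0.6756, 0.0288, 0.0284], 0.88, [373.0, 29.0])]
pin [([0.6786, 0.0291, 0.0063], 0.92, [369.0, 32.0])]
pointer []
```

jog_arm([
  [50,0.4,0,-1.5,0],
  [50,0.3,0,-2.5,0],
  [50,0,0,-2.5,0],
  [50,0,0,-2,0],
  [50,0,0,0,0],
  [50,0,0,0,0],
])

```text
t: 17.0
tcp_pos: [0.5463, 0.0467, 0.0882]
tool_rot: [0.995, 0.088, 0.036, 0.006]
force: [0.7, 0.2, 0.6]
finger_gap: 0.501
```

```bash
python3 lk.py w14.png post
```

```text
17.0 tcp [0.5463 0.0467 0.0882] zdir [ 0.0728 -0.0048 -0.9973] yaw 0.177 gap 0.501 F [0.7 0.2 0.6]
post [([0.5371, 0.046, 0.0741], 0.94, [319.0, 263.0])]
```

jog_arm([
  [50,-0.4,0,-1,0],
  [50,-0.3,0,-1,0],
  [50,-0.1,0,-0.5,0],
  [50,0,0,0,0],
])

```text
t: 17.43
tcp_pos: [0.5431, 0.0462, 0.0691]
tool_rot: [0.995, 0.088, 0.043, 0.007]
force: [-0.2, -0.5, 1.0]
finger_gap: 0.499
```

```bash
python3 lk.py w15.png post
```

```text
17.4333 tcp [0.5431 0.0462 0.0691] zdir [ 0.0865 -0.0064 -0.9962] yaw 0.178 gap 0.499 F [-0.2 -0.5  1. ]
post [([0.5379, 0.0477, 0.0755], 0.7, [316.0, 271.0])]
```

jog_arm([
  [50,-0.3,0.05,-0.8,0],
  [50,-0.1,0,-0.2,0],
  [50,0,0,0,0],
  [0,0,0,0,0],
  [0,0,0,0,0],
  [0,0,0,0,0],
  [0,0,0,0,0],
  [0,0,0,0,0],
], squeeze=40)

```text
t: 18.2
tcp_pos: [0.5414, 0.0467, 0.0611]
tool_rot: [0.995, 0.088, 0.046, 0.007]
force: [-0.4, -0.4, 0.3]
finger_gap: 0.151
```

```bash
python3 lk.py w16.png post mirror
```

```text
18.2 tcp [0.5414 0.0467 0.0611] zdir [ 0.0923 -0.0063 -0.9957] yaw 0.177 gap 0.151 F [-0.4 -0.4  0.3]
post [([0.5371, 0.0471, 0.0737], 0.9, [319.0, 275.0])]
mirror []
```

jog_arm([
  [0,-0.73,-0.1,0,0],
  [0,-0.73,-0.13,0,0],
  [0,-0.72,-0.2,0,0],
  [0,-0.71,-0.24,0,0],
  [0,0,0,0,0],
])

```text
t: 18.77
tcp_pos: [0.5133, 0.0411, 0.0612]
tool_rot: [0.995, 0.088, 0.049, 0.007]
force: [1.1, -0.2, -1.4]
finger_gap: 0.147
```

jog_arm([
  [0,-0.67,-0.3,0,0],
  [0,-0.66,-0.34,0,0],
  [0,-0.64,-0.42,0,0],
  [0,-0.63,-0.45,0,0],
  [0,0,0,0,0],
])

```text
t: 19.18
tcp_pos: [0.4839, 0.0261, 0.0612]
tool_rot: [0.995, 0.088, 0.048, 0.006]
force: [1.4, 1.1, -2.8]
finger_gap: 0.15
```

```bash
python3 lk.py w17.png
python3 - <<'E'
from h import *
for n in ("side","top"):
    s,_=snap(n); save(s,n+"3.png")
    for k in ("mirror","post","pointer"): print(n,k,[(np.round(a["centre"],4).tolist(),round(a["score"],2)) for a in models.pinpoint(s,k)[:1]])
E
```

```text
19.1833 tcp [0.4839 0.0261 0.0612] zdir [ 0.0969 -0.0034 -0.9953] yaw 0.178 gap 0.15 F [ 1.4  1.1 -2.8]
side mirror [([0.5465, -0.0534, -0.0014], 0.63)]
side post []
side pointer [([0.394, 0.1374, 0.0021], 0.74)]
top mirror [([0.5462, -0.0558, 0.0048], 0.6)]
top post [([0.5168, -0.19, 0.068], 0.22)]
top pointer [([0.469, 0.261, 0.0065], 0.26)]
```

jog_arm([
  [0,-0.48,-0.5,0,0],
  [0,-0.44,-0.55,0,0],
  [0,-0.42,-0.58,0,0],
  [0,-0.38,-0.6,0,0],
  [0,0,0,0,0],
  [0,0,0,0,0],
])

```text
t: 20.13
tcp_pos: [0.4637, 0.0079, 0.0611]
tool_rot: [0.995, 0.092, 0.045, 0.004]
force: [0.2, 2.7, -1.0]
finger_gap: 0.152
```

```bash
python3 lk.py w18.png mirror lens post stage_hole0 pin band
python3 - <<'E'
from h import *
ims=[]
for n in ("top","side"):
    s,_=snap(n); save(s,n+"4.png")
import cv2
a=cv2.imread("pics/top4.png")[140:270,250:400]; b=cv2.imread("pics/side4.png")[140:260,260:400]; c=cv2.imread("pics/w18.png")[100:300,250:640]
cv2.imwrite("pics/d.png",np.vstack([np.hstack([cv2.resize(a,(390,338),interpolation=2),cv2.resize(b,(394,338),interpolation=2)]),cv2.resize(c,(784,260) if 0 else (507,260),interpolation=2).__class__ and cv2.copyMakeBorder(cv2.resize(c,(507,260),interpolation=2),0,0,0,277,0)]))
E
```

```text
20.1333 tcp [0.4637 0.0079 0.0611] zdir [ 9.070e-02  7.000e-04 -9.959e-01] yaw 0.186 gap 0.152 F [ 0.2  2.7 -1. ]
mirror [([0.5491, -0.0519, -0.0015], 0.8, [441.0, 107.0])]
lens []
post [([0.4663, 0.0119, 0.0787], 0.57, [313.0, 263.0])]
stage_hole0 []
pin []
band []
```

View pics/d.png

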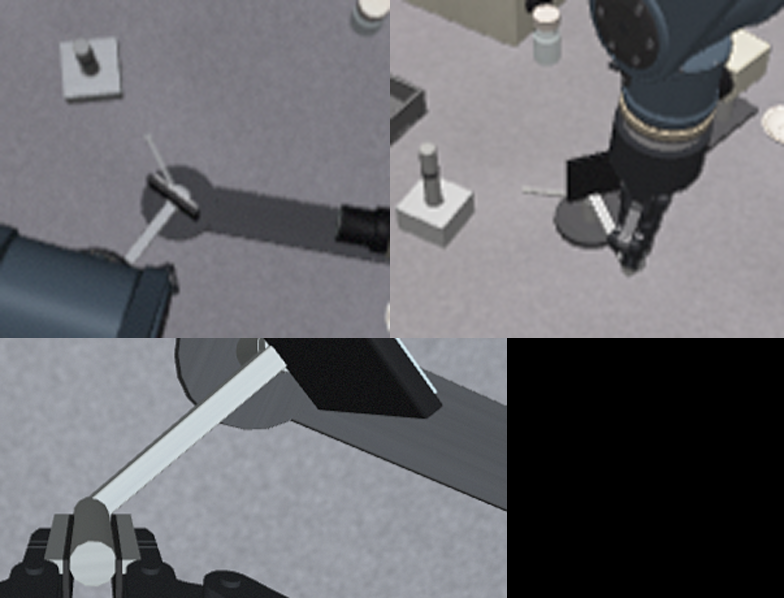

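The banded pin stands in the stage with its band visible. The lever is turned, and the pointer shows in the top view from (316,208) to its tip at (307,192). Computing the pointer direction against the band direction.

```bash
cat > pt.py <<'E'
from h import *
top,_=snap("top"); side,_=snap("side"); T,S=ext(top),ext(side)
st=manip.sense(); print(st["t"],st["tcp_pos"].round(4))
M=np.array([.5465,-.0540]); B=np.array([.6755,.0287])
want=np.degrees(np.arctan2(*(B-M)[::-1])); print("want",want.round(1))
def line(s,E,p0,p1,n):
    # sub-pixel: find brightest ridge across the guessed segment
    g=s["image"].astype(float).mean(2); p0,p1=np.array(p0,float),np.array(p1,float); d=(p1-p0)/np.linalg.norm(p1-p0); m=np.array([-d[1],d[0]])
    pts=[]
    for f in np.linspace(0.1,.85,9):
        c=p0+(p1-p0)*f; o=np.arange(-4,4.01,.25); q=c+o[:,None]*m
        v=cv2.remap(g.astype(np.float32),q[:,0].astype(np.float32)[None],q[:,1].astype(np.float32)[None],cv2.INTER_LINEAR)[0]
        w=np.clip(v-np.median(v)-.3*(v.max()-np.median(v)),0,None); pts.append(c+m*(w@o)/w.sum())
    P=np.array([atz(ray(s,E,p),.035)[:2] for p in pts]); c=P.mean(0); u=np.linalg.svd(P-c)[2][0]
    if u@(P[-1]-P[0])<0:u=-u
    r=B-c; print(n,"dir",np.degrees(np.arctan2(u[1],u[0])).round(1),"rms",np.std((P-c)@[-u[1],u[0]]).round(5),"band off own line",(u[0]*r[1]-u[1]*r[0]).round(4),"axis off line",(u[0]*(M-c)[1]-u[1]*(M-c)[0]).round(4),P[0].round(3),P[-1].round(3))
line(top,T,(315.5,207.5),(306.9,192.3),"top"); line(side,S,(321,208.6),(307.3,207.5),"side")
E
python3 pt.py
```

```text
20.6833 [0.4638 0.008  0.0611]
want 32.7
top dir 23.5 rms 0.00051 band off own line 0.0229 axis off line -0.0015 [ 0.569 -0.041] [ 0.599 -0.029]
side dir 27.2 rms 0.00087 band off own line 0.0194 axis off line 0.0048 [ 0.578 -0.045] [ 0.602 -0.031]
```

jog_arm([
  [0,-0.2,-0.3,0,0],
  [0,-0.2,-0.3,0,0],
  [0,0,0,0,0],
])

```text
t: 20.93
tcp_pos: [0.4594, 0.0024, 0.0611]
tool_rot: [0.994, 0.095, 0.045, 0.004]
force: [0.7, 1.9, -2.4]
finger_gap: 0.148
```

```bash
sed -i 's/(306.9,192.3)/(305.5,193.3)/; s/(307.3,207.5),"side"/(307.3,209.5),"side"/' pt.py; python3 pt.py; python3 lk.py w19.png mirror post
```

```text
21.0333 [0.4595 0.0026 0.0611]
want 32.7
top dir 33.4 rms 0.00084 band off own line -0.0017 axis off line 0.0002 [ 0.567 -0.039] [ 0.594 -0.023]
side dir 33.9 rms 0.00037 band off own line 0.001 axis off line 0.0042 [ 0.575 -0.04 ] [ 0.598 -0.025]
21.0333 tcp [0.4595 0.0026 0.0611] zdir [ 0.0902  0.0012 -0.9959] yaw 0.19 gap 0.153 F [ 0.3  2.7 -1. ]
mirror [([0.5457, -0.0512, -0.0012], 0.67, [432.0, 104.0])]
post [([0.4615, 0.0028, 0.0758], 0.94, [322.0, 263.0])]
```

jog_arm([
  [0,0,0,0,0],
  [0,0,0,0,0],
  [0,0,0,0,0],
  [0,0,0,0,0],
  [0,0,0,0,0],
])

```text
t: 21.6
tcp_pos: [0.4596, 0.0027, 0.0611]
tool_rot: [0.995, 0.094, 0.045, 0.004]
force: [0.5, 2.8, -0.5]
finger_gap: 0.151
```

```bash
python3 pt.py
python3 - <<'E'
from h import *
for n in ("top","side"):
    s,_=snap(n)
    for k in ("pin","band","stage_hole0","loupe","slip_box"): print(n,k,[(np.round(a["centre"],4).tolist(),round(a["score"],2)) for a in models.pinpoint(s,k)[:1]])
print(manip.sense()["tcp_pos"],manip.sense()["t"])
E
```

```text
21.7 [0.4596 0.0027 0.0611]
want 32.7
top dir 32.2 rms 0.00049 band off own line 0.001 axis off line -0.0002 [ 0.567 -0.039] [ 0.595 -0.023]
side dir 31.4 rms 0.00055 band off own line 0.0056 axis off line 0.0023 [ 0.574 -0.039] [ 0.599 -0.025]
top pin [([0.676, 0.0315, 0.0142], 0.45)]
top band [([0.6752, 0.0302, 0.0694], 0.6)]
top stage_hole0 [([0.6719, 0.0266, 0.0318], 0.73)]
top loupe [([0.6374, 0.2825, -0.0018], 0.49)]
top slip_box [([0.7773, 0.1505, 0.002], 0.96)]
side pin [([0.6761, 0.0261, 0.0097], 0.45)]
side band [([0.6791, 0.0289, 0.0683], 0.46)]
side stage_hole0 [([0.6709, 0.0281, 0.032], 0.8)]
side loupe [([0.6358, 0.2811, -0.0035], 0.53)]
side slip_box [([0.7823, 0.1554, -0.0001], 0.78)]
[0.45959431 0.0027279  0.06110969] 22.3
```

The arm is still and stable, and the aim is within a few mm. Handing in.

```bash
python3 -c "
from station import workorder; print(workorder.sign_off())"
```

```text
the job is handed in; nothing more can be done
None
```

I put the banded pin in the stage bore, fully home by the measured heights, and let go of it. I then gripped the mirror's lever post, turned the mirror to the band and handed the job in at about 22.3 s with the post still held. `sign_off()` reports no verdict, so whether it passed isn't confirmed.

- **Pin:** When I let go, its foot was about 10 mm above the table by the tool height. Later network readings put it at 10 to 14 mm. It stood in the bore in both camera views.
- **Mirror aim:** In the last check, the line along the pointer passed the band by about 1 mm in the top view and 5.6 mm in the side view; the limit is 10 mm. The two views gave the pointer's direction as 32.2° and 31.4°, against 32.7° wanted. The same check 0.6 s earlier gave 33.4° and 33.9°, so the measurement is only good to a couple of degrees.
- **Hold:** The arm was still, with about 2.8 N on the tool and the jaws closed on the post.
- **First grasp failed:** The tool drifted about 14 mm and tilted, so the pads caught only the pin's edge. I opened, re-centred and gripped again.
- **Tool tilt:** It stayed tilted about 0.09 rad at the end, which doesn't matter for holding the post.
- **Other things:** The loupe and box read where they started. I didn't measure the other bystanders or the other two pins at the end, but I saw no contact with them.

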